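# Re-index the swivel painting stand to the curing lamp

## Robot

A 6-joint arm with a two-finger parallel gripper is mounted at the origin on the work surface. World frame = base frame: x ahead of the robot, y to its left, z up, the work surface at z = 0. Lengths are in mm, angles in rad, forces in N, time in s.
With the tool pointing down it reaches from about 275 to 1000 mm from the base axis. Payload 8.4 kg.
Tool frame: the origin (TCP) lies on the centre line of the jaws, within the pads' length; the fingertips stand r.tip_reach ahead of it and the grasp point (between the pads) lies 11 mm behind it (r.tip_reach is the distance from the TCP to the fingertips, in mm); z points along the fingers, y is the line along which they close (so a half turn about z gives the same grasp; the last joint's range is limited). The gripper opens to 85 mm and grips with 20 to 120 N. Pads are 22 mm wide; open, the fingers measure 114 mm over their backs; the gripper's body (76 mm by 85 mm) begins 54 mm behind the grasp point. The pads swing forward as they close: fully open they stand 13 mm farther back than shut.
Start: joints at [1.126, 0.353, 1.633, -0, 1.155, -0.002], TCP at [267.793, 564.725, 239.281] pointing down, gripper open.
Joint ranges: [-2.63, 2.63], [-0.92, 2.1], [0.06, 2.66], [-1.3, 4.44], [0, 2.69], [-3.02, 3.02]. Speed limits (rad/s): [2.22, 2.22, 2.79, 3.14, 3.14, 3.14].

## Interface

Orientations are given as [roll, pitch, yaw] about the fixed x, y, z axes, in that order (R = Rz(yaw) Ry(pitch) Rx(roll)).
In Python, from rig import r gives the robot as it stands.
- The arm moves only by the tool carry_out, never from a script. Its argument "targets" is a list of rows, each an object with "dp": the shift along the tool's x, y, z in mm, a list of three; "yaw": the turn about the tool's z in degrees. A call has 1 to 12 rows; each row is the pose to reach, as a shift and turn from the pose commanded when the call began, along the tool's axes at that moment; what a row does not reach only later rows make up. A row lasts 1/8 s, in which the tool goes at most 62.5 mm and 10.7 degrees, less where a joint would pass 70% of its speed; a pose out of reach is approached as far as the arm can. A call with a gripper value outside its range is refused whole. "fingers" is the opening, from -1 (shut) to 1 (fully open), so that 0 is half open, set as the call begins (left out, the last holds). The fingers move at their own pace and stop on an object; "grip_force" is the grip in N (left out, the last holds). Time passes only in rows, so rows that repeat a pose let the fingers close. It gives the time, the measured TCP pose, the force, the opening and the grip force at its end, in the units of the state.
- r.sense(): the state, without advancing time (a new reading comes with each control period).
- r.grab_frame(name): name is "scene" or "top" or "wrist"; returns the picture (384x512x3 uint8, red, green, blue); there is no depth.
- r.get_calibration(name): a dict with "fx", "fy", "cx", "cy" (pixels), "dist_coeffs" ([k1, k2, p1, p2, k3] as OpenCV has them; the pictures are not rectified), "rvec" (rotation vector, rad) and "tvec" (3), from world to camera coordinates, as OpenCV has them. Camera axes: x right, y down, z forward; pixel columns grow to the right and rows downward; lengths in mm; the calibration is good to about 2 mm. A picture is of the moment at which its call begins: read the wrist's pose just before it. get_calibration takes no time and is no camera call; for the wrist camera it gives the pose at the moment of the call.
- r.sign_off(): hands the job in; it is judged then, once.
The state is a dict: "clock": time; "qpos": joint angles; "qvel": joint speeds; "joint_efforts": joint torques, N m; "eef_pos": TCP position; "tcp_rot": TCP orientation; "contact_force": force on the tool from outside, world axes, zero at the start; "wrist_torque": the same for the moment, N m; "opening": opening from 0.0 (shut) to 1.0 (fully open); "grasp_force": force on a finger pad.
Only numpy, scipy, OpenCV 4.12 (cv2) and the standard library are available. Lean on these libraries where they do the work, as an engineer would, in place of code of your own. Each camera call takes 0.05 s, during which the arm holds its last target. There are 200 camera calls.

## Task

The freshly painted model on the swivel stand must face the violet curing lamp. Pull the red plunger handle up, twist it to park it out and let go of it; then turn the disc (the blue pegs on it are there to push) until the orange mark points at the lamp, and twist the handle back so that the pin drops fully home in the notch there and locks the disc. Do not touch the model (wet paint) and leave the lamp and the containers round the stand where they are; take your hand away at the end.

Things in the scene. Friction and masses are not known exactly. Their poses are not given: they have to be found in the camera images.
- stand: Grey fixed foot of the stand. Origin on the work surface under the disc's axis, z up. -x points to the plunger; its grey bracket (46 mm wide in y, 69 to 126 mm out from the axis, 66 mm high) reaches over the disc's rim. The lamp and containers stand about 180 mm from the axis, one at each of -90, -45, 0, 45, 90 degrees in this frame (within 3 degrees); which is where varies.
- disc (a joint): Turn of the dark steel disc (radius 96 mm, top at z = 34 mm, 8 rim notches), rad, counter-clockwise from above positive; 0 at the start, orange mark at the plunger (stand's -x). Turns 3.6 either way. A notch is under the pin at each multiple of pi/4; the pin drops in within 3 degrees and leaves 1.5 degrees of play. Stiff bearing (0.12 N m): stays where left.
- front_mark (a point): Point on the disc's top at its rim, 90 mm from the axis, at the end of the orange arrow mark: the direction the model faces. At the end this is to point at the lamp.
- peg_a (a point): Centre of the top of one blue upright peg on the disc: diameter 14 mm, 32 mm high above the disc (top at z = 66 mm), 60 mm from the axis, 120 degrees clockwise (from above) of the orange mark. Stands on the disc, for pushing; turns with it.
- peg_b (a point): Centre of the top of the other blue peg, same size and radius, 120 degrees counter-clockwise of the orange mark.
- model: The wet painted model robot (grey, red and white) fixed at the middle of the disc, within 27 mm of the axis and up to z = 105 mm. Origin at its underside on the axis; its -x faces the orange mark. Must not be touched.
- handle: Red T-handle of the plunger: a bar 60 mm long (its y axis), 12 mm thick (x axis), 22 mm high, origin at the bar's centre, 86 mm from the disc's axis, at z = 82 mm when locked (underside at z = 71 mm, 5 mm above the bracket). Locked, the bar lies tangentially to the disc.
- plunger (a joint): Lift of plunger and handle, m: 0 = pin fully home in a notch, 0.024 = top stop. A spring pulls it down (6 N at 0, 10 N at 0.015). Lift it over 0.015 before twisting; let go when twisted, its brass cross-bar rests on the bracket at 0.015 and the pin clears the disc. Where the disc is not at a notch, the pin stops on it at about 0.01.
- twist (a joint): Twist of the handle, rad: 0 = locked direction, grows counter-clockwise seen from above to a stop at 1.4. The cross-bar drops back into its slot only within about 0.15 of 0, where there is also a stop. About 0.05 N m to turn; stays where it is left.
- lamp_mid (a point): Curing lamp, loose: black upright round puck with a violet glowing body, 60 mm diameter, 94 mm high, point half-way up on its axis.
- thinner_mid (a point): White thinner bottle with blue cap, loose, 52 mm diameter, 150 mm high, point half-way up.
- primer_mid (a point): Green primer can, loose, 52 mm diameter, 165 mm high, point half-way up.
- paint_mid (a point): Paint jar with orange cap, loose, 54 mm diameter, 65 mm high, point half-way up.
- cup_mid (a point): Blue ceramic cup, loose, 64 mm diameter, 80 mm high, point half-way up.
Not all that is in view belongs to the job. Leave any green look-alike of the part that bears lamp_mid alone.

How it is judged (in metres and radians):
On the way, in this order (a step that is already met when the one before it is completed fails the run):
1. the plunger is pulled up, twisted, and parked out with nothing holding it (value of joint plunger above 0.012 m and value of joint twist above 0.5 rad and contact force between the fingers and handle below 0.3 N), for 0.2 s.
2. with the plunger still parked, the disc is turned until the orange mark points at the lamp (value of joint plunger above 0.012 m and horizontal distance between front_mark and lamp_mid below 0.112 m), for 0.2 s.
At the end, for the whole second after the job is handed in: The plunger is fully down (within 3 mm) with the handle twisted back (within 0.2 rad), so the disc is locked in the notch at which the orange mark points at the lamp (mark within 112 mm of the lamp's axis, which only that notch gives), and the disc is at rest (value of joint plunger below 0.003 m and value of joint twist below 0.2 rad and horizontal distance between front_mark and lamp_mid below 0.112 m and velocity of joint disc between -0.05 and 0.05 rad/s); the robot touches nothing.
It fails at once if the wet model is touched (contact force between anything else and model above 0.3 N).
It fails at once if the lamp or a container is shoved over 20 mm or tipped (distance of any of lamp_mid, thinner_mid, primer_mid, paint_mid, cup_mid from where it was at the start of the episode above 0.02 m).
It also fails if it takes over 72 s, if anything falls off the work surface, if the arm or the gripper's body presses on something with over 40 N, if the wrist force passes 120 N, or if a joint passes its speed limit or range.

## Working session

There is one attempt and no reset: what is moved stays moved. The work goes in short steps, Python scripts to look and compute and a tool call to move; the robot and the scene stay as the last step left them, time stands still between calls to the robot, and variables do not carry over. Pictures are saved under pics/ and viewed, at most 10 in all, crops included, and the job is handed in when it is done.

Besides the shell and the picture viewer there is one more tool, called after "Request:" by a JSON object that holds its "op" and its "data". carry_out: Moves the arm, as the interface text tells. Its arguments: {"type":"object","properties":{"targets":{"type":"array","items":{"type":"object","properties":{"dp":{"type":"array","items":{"type":"number"}},"yaw":{"type":"number"}}}},"fingers":{"type":"number"},"grip_force":{"type":"number"}},"required":["targets"]}

```bash
ls; mkdir -p pics
python3 - <<'E'
from rig import r
import cv2
s=r.sense();print({k:(s[k]) for k in('clock','eef_pos','tcp_rot','opening','contact_force')},r.tip_reach)
for n in('scene','top'):
    cv2.imwrite(f'pics/{n}0.png',cv2.cvtColor(r.grab_frame(n),cv2.COLOR_RGB2BGR))
    print(n,r.get_calibration(n))
E
```

```text
pics
{'clock': 0.0, 'eef_pos': array([267.58449758, 564.29454496, 238.56352689]), 'tcp_rot': array([-3.14019569e+00,  7.12441814e-06,  2.69880398e+00]), 'opening': 1.0011893955920121, 'contact_force': array([-0.34610597,  0.9845458 ,  0.185689  ])} 8.0
scene {'fx': 409.9730708259517, 'fy': 409.9730708259517, 'cx': 252.79143748921305, 'cy': 184.8861748141771, 'dist_coeffs': array([-0.12524083,  0.        ,  0.        ,  0.        ,  0.        ]), 'rvec': array([ 0.85580447,  2.37064271, -1.2805694 ]), 'tvec': array([ 465.93978285, -165.162149  , 1235.20609474])}
top {'fx': 471.0441260661009, 'fy': 471.0441260661009, 'cx': 258.0525700696852, 'cy': 184.75536222432598, 'dist_coeffs': array([-0.05283172,  0.        ,  0.        ,  0.        ,  0.        ]), 'rvec': array([ 2.13814406, -2.09306726,  0.19168951]), 'tvec': array([  58.93493223,  633.39070034, 1152.0624905 ])}
```

Run:
```python
import cv2
a=cv2.imread('pics/top0.png');b=cv2.imread('pics/scene0.png')
cv2.imwrite('pics/top0b.png',cv2.resize(a,(800,600),interpolation=cv2.INTER_CUBIC))
cv2.imwrite('pics/scene0b.png',cv2.resize(b,(800,600),interpolation=cv2.INTER_CUBIC))
```

```text
(no output)
```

View pics/top0b.png

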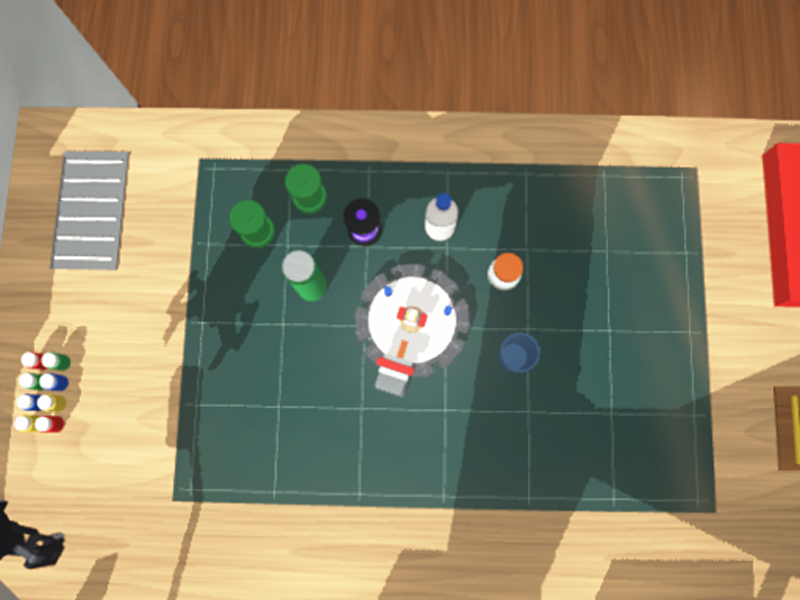

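View pics/scene0b.png

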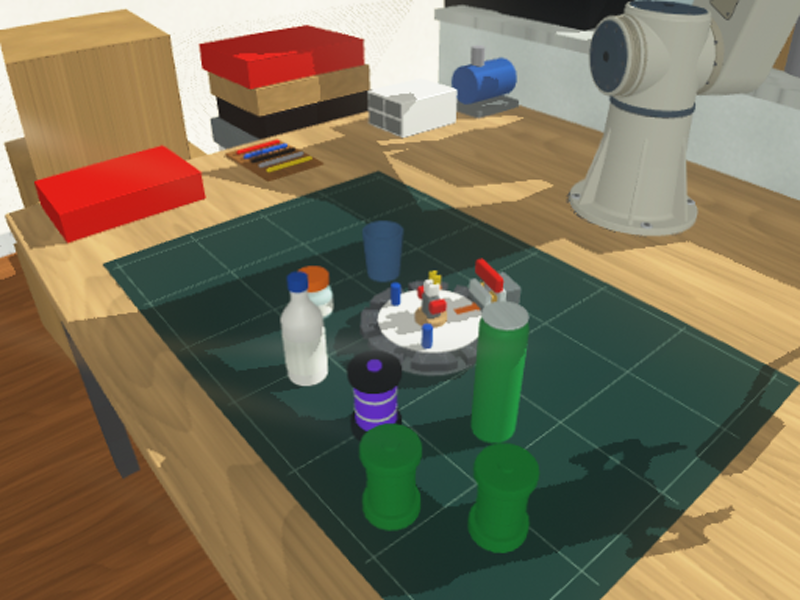

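The top view shows the stand at about (412,318), with the handle at (395,366), the pegs at (388,291) and (447,310), and the violet and black lamp at (362,218). The green look-alikes are at (303,188) and (250,222), and the primer can is at (303,275). The lamp is the only black and violet object, so it fits the description. I'll confirm it in an enlarged crop.

```bash
cat > h.py <<'E'
import numpy as np,cv2
def cam(c):
    K=np.array([[c['fx'],0,c['cx']],[0,c['fy'],c['cy']],[0,0,1]]);R=cv2.Rodrigues(np.array(c['rvec']))[0];return K,np.array(c['dist_coeffs']),R,np.array(c['tvec'])
def onplane(c,px,z):
    K,d,R,t=cam(c);u=cv2.undistortPoints(np.array([[px]],float),K,d)[0,0]
    C=-R.T@t;v=R.T@np.array([u[0],u[1],1]);return C+v*(z-C[2])/v[2]
def proj(c,P):
    K,d,R,t=cam(c);return cv2.projectPoints(np.array(P,float).reshape(-1,1,3),np.array(c['rvec']),t,K,d)[0].reshape(-1,2)
E
python3 - <<'E'
import cv2
a=cv2.imread('pics/top0.png')
cv2.imwrite('pics/topc.png',cv2.resize(a[110:260,170:370],(800,600),interpolation=cv2.INTER_CUBIC))
E
```

```text
(no output)
```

View pics/topc.png

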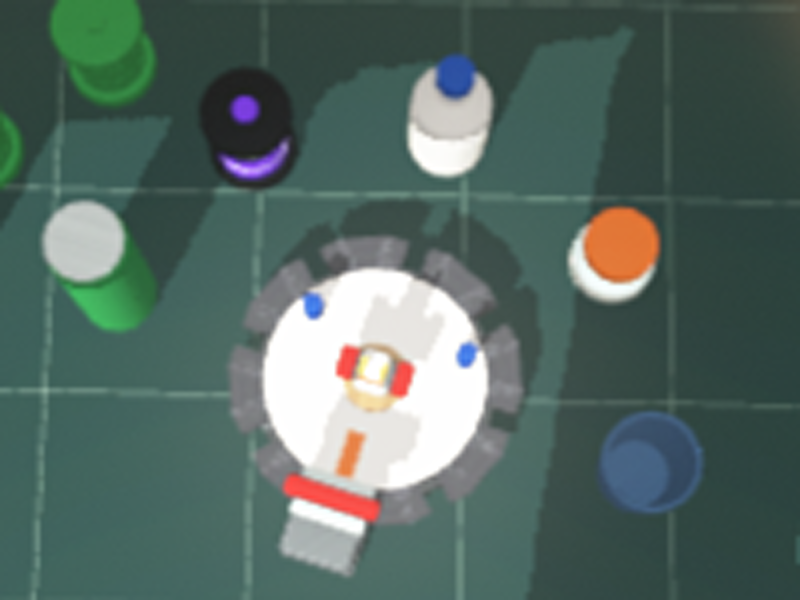

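The crop confirms the lamp: a black body with a violet glow and violet button at (246,110). The others are the bottle at (450,90), jar at (620,245), cup at (650,460) and primer can at (85,240). The disc centre is at (376,379) and the handle at (333,496).

Run:
```python
from rig import r
from h import *
c=r.get_calibration('top')
P={}
for n,px,z in [('disc',(376,379),34),('handle',(333,495),93),('pegA',(313,300),66),('pegB',(467,352),66),('lamp',(246,110),94),('thin',(455,75),150),('primer',(84,240),165),('paint',(621,244),65),('cup',(651,461),80)]:
    P[n]=onplane(c,(170+px[0]/4,110+px[1]/4),z); print(n,P[n].round(1))
a=P['disc'];
# fit stand pose x,y,th
from scipy.optimize import least_squares
def mod(p):
    o=p[:2];u=lambda an,rr:o+rr*np.array([np.cos(p[2]+an),np.sin(p[2]+an)])
    return dict(disc=o,handle=u(np.pi,86),pegA=u(np.pi-2*np.pi/3,60),pegB=u(np.pi+2*np.pi/3,60))
f=lambda p:np.concatenate([(v-P[k][:2]) for k,v in mod(p).items()])
d=a-P['handle']
s=least_squares(f,[a[0],a[1],np.arctan2(d[1],d[0])]);print(s.x,np.degrees(s.x[2]),f(s.x).round(1))
for k in('lamp','thin','primer','paint','cup'):
    e=P[k][:2]-s.x[:2];print(k,np.hypot(*e).round(1),np.degrees(np.arctan2(e[1],e[0])-s.x[2])%360)
```

```text
disc [584.4  56.1  34. ]
handle [502.9  81.1  93. ]
pegA [629.9  97.5  66. ]
pegB [598.2  -1.6  66. ]
lamp [747.3 142.6  94. ]
thin [755.3  11.6 150. ]
primer [644.2 230.8 165. ]
paint [ 671.  -100.3   65. ]
cup [ 529.3 -116.4   80. ]
[ 5.85046920e+02  5.63499098e+01 -2.97702550e-01] -17.057099662204838 [ 0.7  0.3 -0.1  0.5 -0.9 -0.3  0.3 -0.5]
lamp 183.8 45.04853508900115
thin 176.0 2.329139206748853
primer 184.2 88.3138297195575
paint 178.7 315.8033766643932
cup 181.5 269.1682286865712
```

```bash
cat >> h.py <<'E'
TH=np.radians(-17.06);O=np.array([585.0,56.35])
def S(rr,deg,z):
    a=TH+np.radians(deg);return np.array([O[0]+rr*np.cos(a),O[1]+rr*np.sin(a),z])
def Rt(yaw): # tool-down rotation, yaw in deg
    c,s=np.cos(np.radians(yaw)),np.sin(np.radians(yaw));return np.array([[c,s,0],[s,-c,0],[0,0,-1]])
def rel(p0,y0,p1,y1):
    return (Rt(y0).T@(np.array(p1)-np.array(p0))).round(1).tolist(),round(-(y1-y0),1)
E
python3 - <<'E'
from h import *
print(S(86,180,0),rel([267.8,564.7,239.3],154.63,S(86,180,140),72.94))
E
```

```text
[502.78416678  81.58007664   0.        ] ([-419.3, -335.8, 99.3], 81.7)
```

Request:
{"op": "carry_out", "data": {"targets": [{"dp": [-419, -336, 60], "yaw": 81.7}, {"dp": [-419, -336, 60], "yaw": 81.7}, {"dp": [-419, -336, 60], "yaw": 81.7}, {"dp": [-419, -336, 60], "yaw": 81.7}, {"dp": [-419, -336, 60], "yaw": 81.7}, {"dp": [-419, -336, 60], "yaw": 81.7}, {"dp": [-419, -336, 60], "yaw": 81.7}, {"dp": [-419, -336, 60], "yaw": 81.7}, {"dp": [-419, -336, 60], "yaw": 81.7}, {"dp": [-419, -336, 99], "yaw": 81.7}, {"dp": [-419, -336, 99], "yaw": 81.7}, {"dp": [-419, -336, 99], "yaw": 81.7}], "fingers": 0, "grip_force": 50}}

```text
clock: 1.6
eef_pos: [502.5, 82.0, 140.9]
tcp_rot: [-3.141, 0.0, 1.273]
contact_force: [0.3, 0.1, 0.3]
opening: 0.503
grasp_force: 0.0
```

Run:
```python
from rig import r
from h import *
s=r.sense();print(s['clock'],s['eef_pos'].round(1),np.degrees(s['tcp_rot']).round(2),s['opening'],s['contact_force'].round(2))
c=r.get_calibration('wrist');a=r.grab_frame('wrist')
P=[S(86,180,93),S(86,180,93)+30*np.r_[-np.sin(TH),np.cos(TH),0],S(86,180,93)-30*np.r_[-np.sin(TH),np.cos(TH),0]]
P+=[s['eef_pos']+[0,0,-8]]
uv=proj(c,P);print(uv.round(1))
b=cv2.cvtColor(a,cv2.COLOR_RGB2BGR);b=cv2.resize(b,(800,600),interpolation=cv2.INTER_CUBIC)
for p in uv: cv2.circle(b,tuple((p/.64).astype(int)),4,(255,255,0),1)
cv2.imwrite('pics/w1.png',b)
```

```text
1.6 [502.5  82.  140.9] [-179.99    0.     72.96] 0.5030480996903595 [0.34 0.1  0.29]
[[251.9 213.6]
 [251.8 170.8]
 [251.9 252.8]
 [250.8 239.5]]
```

View pics/w1.png

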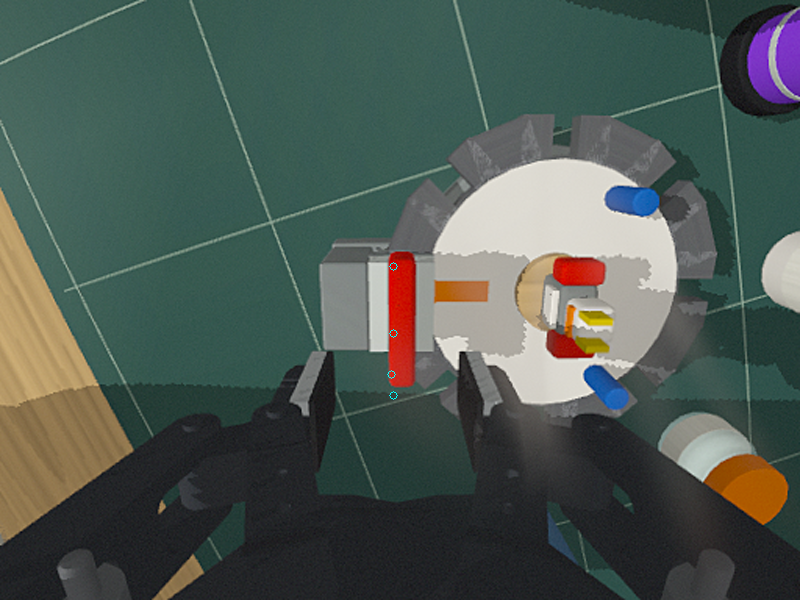

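The wrist view shows the red bar centred at (402,319), about 4 to 6 mm from the prediction at (393,333). Both pegs are in view at (645,202) and (616,400), so I'll refit from here.

Run:
```python
from rig import r
from h import *
from scipy.optimize import least_squares
c=r.get_calibration('wrist')
P={n:onplane(c,(u*.64,v*.64),z) for n,u,v,z in [('handle',402,319,93),('pegA',649,201,66),('pegB',618,400,66),('h1',402,252,93),('h2',402,387,93)]}
for k,v in P.items(): print(k,v.round(1))
def mod(p):
    o=p[:2];u=lambda an,rr:o+rr*np.array([np.cos(p[2]+an),np.sin(p[2]+an)])
    return dict(handle=u(np.pi,86),pegA=u(np.pi-2*np.pi/3,60),pegB=u(np.pi+2*np.pi/3,60))
f=lambda p:np.concatenate([(v-P[k][:2]) for k,v in mod(p).items()])
s=least_squares(f,[585,56,-.3]);print(s.x,np.degrees(s.x[2]),f(s.x).round(1))
```

```text
handle [508.7  87.1  93. ]
pegA [635.4 100.   66. ]
pegB [ 6.043e+02 -6.000e-01  6.600e+01]
h1 [517.2 115.4  93. ]
h2 [499.3  55.7  93. ]
[ 5.91061145e+02  5.95115719e+01 -3.15208972e-01] -18.06014376022543 [ 0.6 -1.   0.3 -0.4 -0.8  1.4]
```

Run:
```python
from rig import r
from h import *
c=r.get_calibration('wrist');K,d,R,t=cam(c);print('wristcam',(-R.T@t).round(1),R.round(3))
c=r.get_calibration('scene')
import h
b=cv2.imread('pics/scene0.png')
b=cv2.resize(b[140:260,210:370],(800,600),interpolation=cv2.INTER_CUBIC)
for o,th,col in [((585,56.35),-17.06,(255,255,0)),((591,59.5),-18.06,(255,0,255))]:
    h.O=np.array(o);h.TH=np.radians(th);q=np.r_[-np.sin(h.TH),np.cos(h.TH),0]
    P=[S(60,60,66),S(60,-60,66),S(86,180,93)+30*q,S(86,180,93)-30*q,S(90,180,34),S(96,0,34),S(96,90,34),S(96,45,34)]
    for p in proj(c,P): cv2.circle(b,tuple(((p-[210,140])*5).astype(int)),4,col,2)
cv2.imwrite('pics/s1.png',b)
```

```text
wristcam [524.6 149.4 276.1] [[ 0.956 -0.292  0.001]
 [-0.281 -0.919  0.276]
 [-0.08  -0.264 -0.961]]
```

View pics/s1.png

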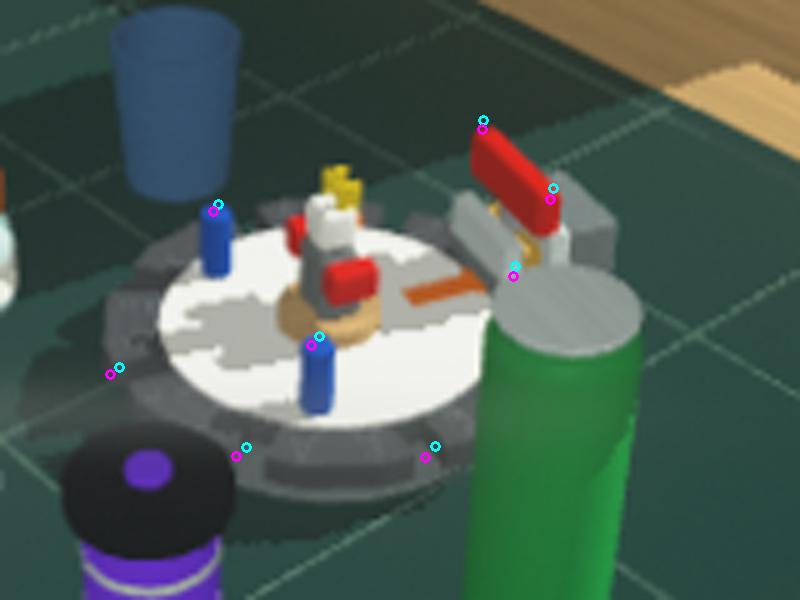

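The scene view puts the true pose midway between the two fits. I'll use O=(588,58), th=-17.5° and go down on the handle.

Request:
{"op": "carry_out", "data": {"targets": [{"dp": [3, 2.5, 30], "yaw": 0.5}, {"dp": [3, 2.5, 50], "yaw": 0.5}, {"dp": [3, 2.5, 58], "yaw": 0.5}, {"dp": [3, 2.5, 58], "yaw": 0.5}], "fingers": 0}}

```text
clock: 2.15
eef_pos: [505.9, 84.1, 82.8]
tcp_rot: [3.141, -0.0, 1.265]
contact_force: [1.6, 0.1, -0.1]
opening: 0.498
grasp_force: 0.0
```

```bash
sed -i 's/^TH=.*/TH=np.radians(-17.5);O=np.array([588,58.0])/' h.py
python3 - <<'E'
from rig import r
from h import *
s=r.sense();print(s['clock'],s['eef_pos'].round(1),s['contact_force'].round(2))
cv2.imwrite('pics/w2.png',cv2.resize(cv2.cvtColor(r.grab_frame('wrist'),cv2.COLOR_RGB2BGR),(800,600)))
E
```

```text
2.15 [505.9  84.1  82.8] [ 1.55  0.11 -0.08]
```

View pics/w2.png

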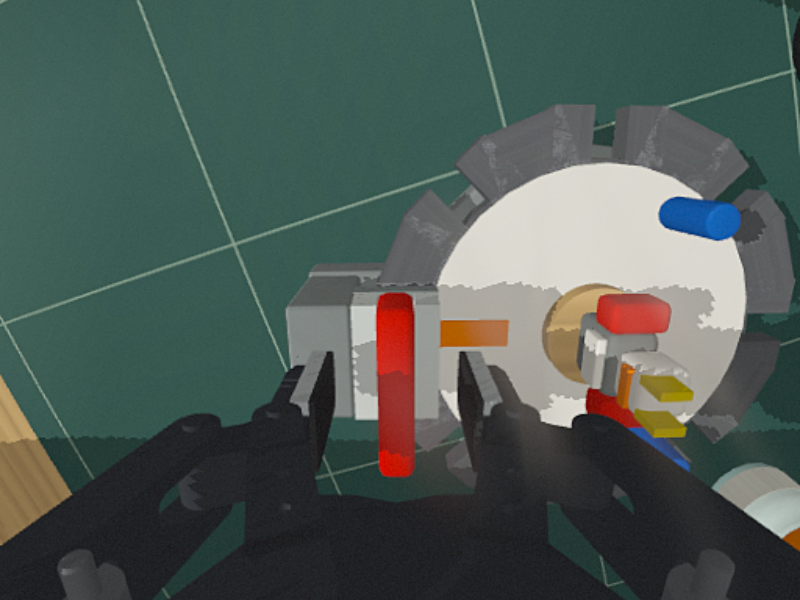

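The bar is centred between the pads: bar centre at u=396, pads at 332 and 460. It is also centred lengthwise, at v≈382. I'll close on it.

Request:
{"op": "carry_out", "data": {"targets": [{"dp": [0, 0, 0], "yaw": 0}, {"dp": [0, 0, 0], "yaw": 0}, {"dp": [0, 0, 0], "yaw": 0}, {"dp": [0, 0, 0], "yaw": 0}, {"dp": [0, 0, 0], "yaw": 0}], "fingers": -1, "grip_force": 40}}

```text
clock: 2.82
eef_pos: [506.0, 83.9, 83.1]
tcp_rot: [3.141, -0.0, 1.264]
contact_force: [-1.8, 0.3, 7.7]
opening: 0.13
grasp_force: 41.3
```

Request:
{"op": "carry_out", "data": {"targets": [{"dp": [0, 0, -8], "yaw": 0}, {"dp": [0, 0, -15], "yaw": 0}, {"dp": [0, 0, -20], "yaw": 0}, {"dp": [0, 0, -20], "yaw": 0}]}}

```text
clock: 3.32
eef_pos: [505.8, 83.8, 102.5]
tcp_rot: [3.141, -0.0, 1.264]
contact_force: [3.7, 1.6, -12.2]
opening: 0.134
grasp_force: 39.0
```

Request:
{"op": "carry_out", "data": {"targets": [{"dp": [0, 0, 0], "yaw": -10}, {"dp": [0, 0, 0], "yaw": -20}, {"dp": [0, 0, 0], "yaw": -30}, {"dp": [0, 0, 0], "yaw": -40}, {"dp": [0, 0, 0], "yaw": -40}]}}

```text
clock: 3.95
eef_pos: [505.4, 83.8, 102.0]
tcp_rot: [-3.141, -0.0, 1.961]
contact_force: [2.4, 3.6, -11.6]
opening: 0.134
grasp_force: 39.0
```

Request:
{"op": "carry_out", "data": {"targets": [{"dp": [0, 0, 0], "yaw": -10}, {"dp": [0, 0, 0], "yaw": -20}, {"dp": [0, 0, 0], "yaw": -30}, {"dp": [0, 0, 0], "yaw": -35}, {"dp": [0, 0, 4], "yaw": -35}, {"dp": [0, 0, 6], "yaw": -35}, {"dp": [0, 0, 6], "yaw": -35}]}}

```text
clock: 4.82
eef_pos: [505.4, 83.7, 98.0]
tcp_rot: [-3.141, -0.001, 2.568]
contact_force: [-8.0, 0.9, 19.3]
opening: 0.131
grasp_force: 43.3
```

Request:
{"op": "carry_out", "data": {"targets": [{"dp": [0, 0, -1], "yaw": 0}, {"dp": [0, 0, -1], "yaw": 0}, {"dp": [0, 0, -1], "yaw": 0}, {"dp": [0, 0, -1], "yaw": 0}, {"dp": [0, 0, -40], "yaw": 0}, {"dp": [0, 0, -70], "yaw": 0}, {"dp": [0, 0, -70], "yaw": 0}], "fingers": 0}}

```text
clock: 5.7
eef_pos: [507.2, 84.0, 168.3]
tcp_rot: [3.139, 0.003, 2.573]
contact_force: [-0.2, 0.3, -0.7]
opening: 0.497
grasp_force: 0.0
```

Run:
```python
from rig import r
from h import *
s=r.sense();print(s['clock'],s['eef_pos'].round(1),s['contact_force'].round(2))
y=np.degrees(s['tcp_rot'][2]);print(y,S(60,60,140),60+180-17.5,rel(s['eef_pos'],y,S(60,60,140),222.5))
cv2.imwrite('pics/s2.png',cv2.resize(cv2.cvtColor(r.grab_frame('scene'),cv2.COLOR_RGB2BGR)[100:280,200:440],(800,600),interpolation=cv2.INTER_CUBIC))
```

```text
5.7 [507.2  84.  168.3] [-0.22  0.28 -0.67]
147.40832288251403 [632.23664021  98.53541246 140.        ] 222.5 ([-97.5, 79.6, 28.3], np.float64(-75.1))
```

View pics/s2.png

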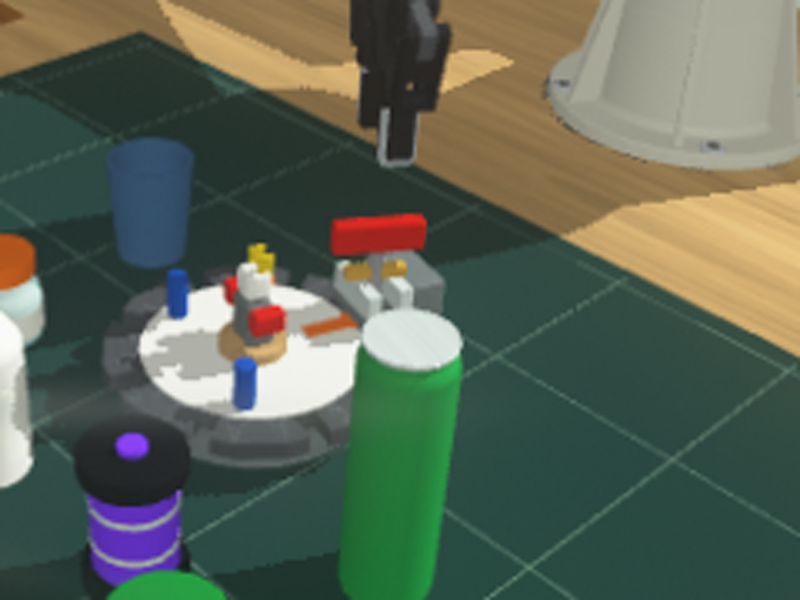

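The handle is parked: the bar is radial and the brass cross-bar is resting on the bracket. Next I go above peg A.

Request:
{"op": "carry_out", "data": {"targets": [{"dp": [-97.5, 79.6, 0], "yaw": -75.1}, {"dp": [-97.5, 79.6, 0], "yaw": -75.1}, {"dp": [-97.5, 79.6, 0], "yaw": -75.1}, {"dp": [-97.5, 79.6, 0], "yaw": -75.1}, {"dp": [-97.5, 79.6, 0], "yaw": -75.1}, {"dp": [-97.5, 79.6, 0], "yaw": -75.1}, {"dp": [-97.5, 79.6, 0], "yaw": -75.1}, {"dp": [-97.5, 79.6, 30], "yaw": -75.1}, {"dp": [-97.5, 79.6, 60], "yaw": -75.1}, {"dp": [-97.5, 79.6, 60], "yaw": -75.1}]}}

```text
clock: 7.0
eef_pos: [628.0, 97.9, 102.6]
tcp_rot: [3.138, -0.006, -2.399]
contact_force: [-0.4, 0.2, 0.3]
opening: 0.501
grasp_force: 0.0
```

Run:
```python
from rig import r
from h import *
s=r.sense();print(s['clock'],s['eef_pos'].round(1),np.degrees(s['tcp_rot']).round(1),s['contact_force'].round(2),s['qpos'].round(2))
cv2.imwrite('pics/w3.png',cv2.resize(cv2.cvtColor(r.grab_frame('wrist'),cv2.COLOR_RGB2BGR),(800,600)))
```

```text
7.0 [628.   97.9 102.6] [ 179.8   -0.3 -137.5] [-0.36  0.25  0.32] [ 0.15  0.52  1.71 -0.    0.92 -2.16]
```

View pics/w3.png

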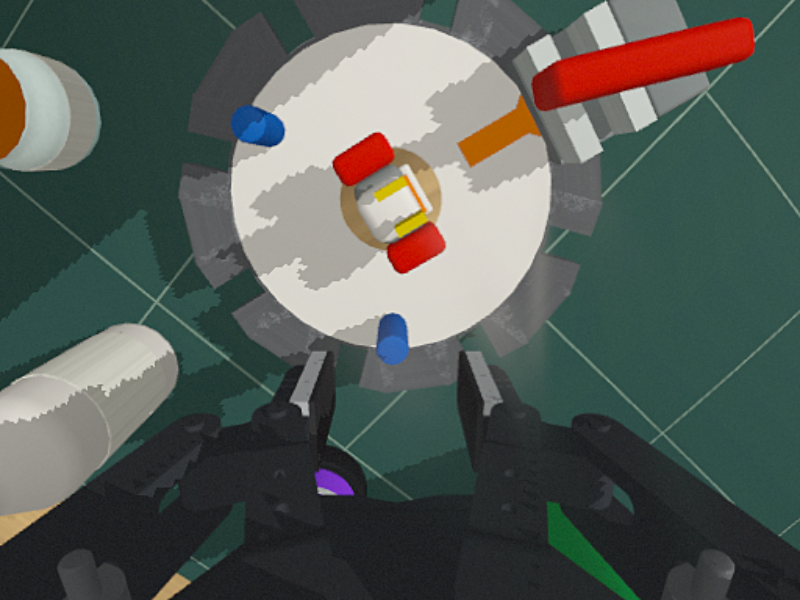

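Run:
```python
from rig import r
from h import *
s=r.sense();y=np.degrees(s['tcp_rot'][2]);print(s['clock'],s['eef_pos'].round(1),y,s['qvel'].round(3))
c=r.get_calibration('wrist')
p=onplane(c,(395*.64,351*.64),66);print(p,rel(s['eef_pos'],y,p,222.5), S(60,60,66))
```

```text
7.05 [629.4  98.1 104.4] -137.47693025770167 [-0.001 -0.03  -0.032  0.001  0.007 -0.001]
[634.43770258 101.76542718  66.        ] ([-6.2, -0.7, 38.4], np.float64(-360.0)) [632.23664021  98.53541246  66.        ]
```

Request:
{"op": "carry_out", "data": {"targets": [{"dp": [-4, -0.5, 15], "yaw": 0}, {"dp": [-4, -0.5, 30], "yaw": 0}, {"dp": [-4, -0.5, 40], "yaw": 0}, {"dp": [-4, -0.5, 40], "yaw": 0}, {"dp": [-4, -0.5, 40], "yaw": 0}]}}

```text
clock: 7.68
eef_pos: [634.2, 100.7, 66.5]
tcp_rot: [-3.141, 0.0, -2.399]
contact_force: [-0.0, 0.0, 0.1]
opening: 0.5
grasp_force: 0.0
```

Run:
```python
from rig import r
from h import *
s=r.sense();print(s['clock'],s['eef_pos'].round(1),np.degrees(s['tcp_rot']).round(2),s['contact_force'].round(2))
cv2.imwrite('pics/w4.png',cv2.resize(cv2.cvtColor(r.grab_frame('wrist'),cv2.COLOR_RGB2BGR),(800,600)))
```

```text
7.675 [634.2 100.7  66.5] [-1.7999e+02  1.0000e-02 -1.3747e+02] [-0.04  0.05  0.1 ]
```

View pics/w4.png

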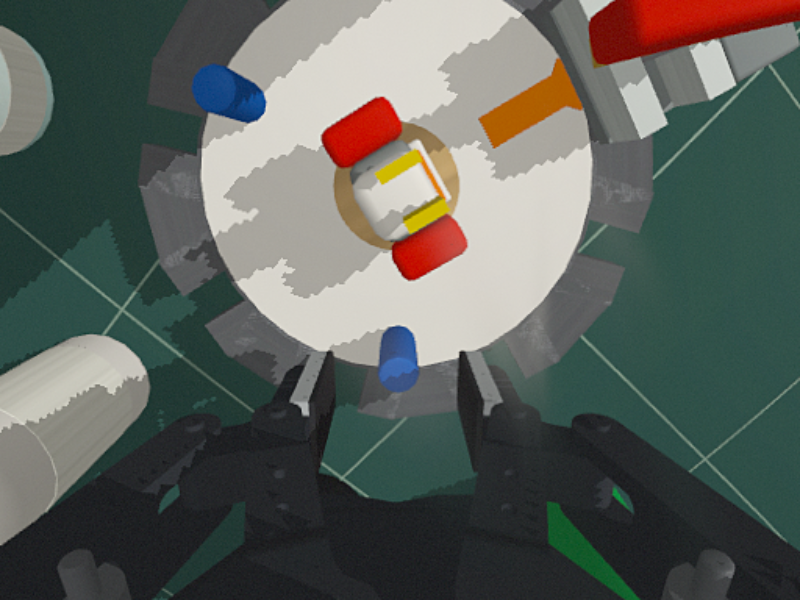

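Peg A's top is at (399,374) and the pad centre at about (396,381). That puts the peg at (632.3,99.0), which matches the fitted stand. I go down and grip.

Request:
{"op": "carry_out", "data": {"targets": [{"dp": [2.5, 0.8, 6], "yaw": 0}, {"dp": [2.5, 0.8, 11], "yaw": 0}, {"dp": [2.5, 0.8, 11], "yaw": 0}]}}

```text
clock: 8.1
eef_pos: [631.2, 99.5, 54.7]
tcp_rot: [3.141, -0.001, -2.399]
contact_force: [-0.3, -0.1, 0.7]
opening: 0.501
grasp_force: 0.0
```

Request:
{"op": "carry_out", "data": {"targets": [{"dp": [0, 0, 0], "yaw": 0}, {"dp": [0, 0, 0], "yaw": 0}, {"dp": [0, 0, 0], "yaw": 0}, {"dp": [0, 0, 0], "yaw": 0}, {"dp": [0, 0, 0], "yaw": 0}], "fingers": -1, "grip_force": 30}}

```text
clock: 8.72
eef_pos: [631.8, 99.6, 55.5]
tcp_rot: [-3.141, 0.0, -2.399]
contact_force: [-0.4, 0.0, 1.9]
opening: 0.148
grasp_force: 29.4
```

Run:
```python
from rig import r
from h import *
s=r.sense();print(s['clock'],s['eef_pos'].round(1),np.degrees(s['tcp_rot']).round(2),s['contact_force'].round(2),s['opening'])
p0=S(60,60,0)
for k in range(0,136,9): print(k,*rel(p0,222.5,S(60,60-k,0),222.5-k))
```

```text
8.725 [631.8  99.6  55.5] [-1.7999e+02  2.0000e-02 -1.3747e+02] [-0.43  0.04  1.92] 0.14830907121999012
0 [0.0, 0.0, 0.0] -0.0
9 [0.7, -9.4, 0.0] 9.0
18 [2.9, -18.5, 0.0] 18.0
27 [6.5, -27.2, 0.0] 27.0
36 [11.5, -35.3, 0.0] 36.0
45 [17.6, -42.4, 0.0] 45.0
54 [24.7, -48.5, 0.0] 54.0
63 [32.8, -53.5, 0.0] 63.0
72 [41.5, -57.1, 0.0] 72.0
81 [50.6, -59.3, 0.0] 81.0
90 [60.0, -60.0, 0.0] 90.0
99 [69.4, -59.3, 0.0] 99.0
108 [78.5, -57.1, 0.0] 108.0
117 [87.2, -53.5, 0.0] 117.0
126 [95.3, -48.5, 0.0] 126.0
135 [102.4, -42.4, 0.0] 135.0
```

Request:
{"op": "carry_out", "data": {"targets": [{"dp": [0.7, -9.4, 0], "yaw": 9}, {"dp": [2.9, -18.5, 0], "yaw": 18}, {"dp": [6.5, -27.2, 0], "yaw": 27}, {"dp": [11.5, -35.3, 0], "yaw": 36}, {"dp": [17.6, -42.4, 0], "yaw": 45}, {"dp": [17.6, -42.4, 0], "yaw": 45}]}}

```text
clock: 9.48
eef_pos: [648.0, 55.9, 55.5]
tcp_rot: [-3.142, 0.001, 3.099]
contact_force: [3.2, -1.1, -0.3]
opening: 0.148
grasp_force: 29.4
```

Request:
{"op": "carry_out", "data": {"targets": [{"dp": [0.7, -9.4, 0], "yaw": 9}, {"dp": [2.9, -18.5, 0], "yaw": 18}, {"dp": [6.5, -27.2, 0], "yaw": 27}, {"dp": [11.5, -35.3, 0], "yaw": 36}, {"dp": [17.6, -42.4, 0], "yaw": 45}, {"dp": [17.6, -42.4, 0], "yaw": 45}]}}

```text
clock: 10.22
eef_pos: [628.5, 14.2, 55.5]
tcp_rot: [3.141, 0.002, 2.316]
contact_force: [3.5, -4.8, -1.3]
opening: 0.15
grasp_force: 29.4
```

Request:
{"op": "carry_out", "data": {"targets": [{"dp": [0.7, -9.4, 0], "yaw": 9}, {"dp": [2.9, -18.5, 0], "yaw": 18}, {"dp": [6.5, -27.2, 0], "yaw": 27}, {"dp": [11.5, -35.3, 0], "yaw": 36}, {"dp": [17.6, -42.4, 0], "yaw": 45}, {"dp": [17.6, -42.4, 0], "yaw": 45}, {"dp": [17.6, -42.4, 0], "yaw": 45}, {"dp": [17.6, -42.4, 0], "yaw": 45}]}}

```text
clock: 11.22
eef_pos: [584.7, -1.5, 55.5]
tcp_rot: [3.142, 0.001, 1.533]
contact_force: [0.2, -7.0, 2.8]
opening: 0.149
grasp_force: 30.6
```

Run:
```python
from rig import r
from h import *
s=r.sense();e=s['eef_pos'];print(s['clock'],e.round(1),S(60,-75,0).round(1),np.degrees(s['tcp_rot']).round(2),s['contact_force'].round(2),s['opening'])
d=e[:2]-O;print(np.hypot(*d),np.degrees(np.arctan2(d[1],d[0])-TH))
```

```text
11.225 [584.7  -1.5  55.5] [585.4  -1.9   0. ] [1.800e+02 7.000e-02 8.783e+01] [ 0.2  -6.98  2.8 ] 0.1490297098892301
59.59779128724467 -75.64634943282252
```

Start to end, the chord gives a swept angle of about 136.6°, so I go back by about 1.2 mm and release.

Request:
{"op": "carry_out", "data": {"targets": [{"dp": [0, 1.3, 0], "yaw": -1}, {"dp": [0, 1.3, 0], "yaw": -1}, {"dp": [0, 1.3, 0], "yaw": -1}]}}

```text
clock: 11.6
eef_pos: [586.2, -1.6, 55.5]
tcp_rot: [3.141, 0.001, 1.55]
contact_force: [0.4, -6.0, 2.1]
opening: 0.145
grasp_force: 30.5
```

Request:
{"op": "carry_out", "data": {"targets": [{"dp": [0, 0, 0], "yaw": 0}, {"dp": [0, 0, 0], "yaw": 0}, {"dp": [0, 0, 0], "yaw": 0}, {"dp": [0, 0, -40], "yaw": 0}, {"dp": [0, 0, -80], "yaw": 0}, {"dp": [0, 0, -113], "yaw": 0}, {"dp": [0, 0, -113], "yaw": 0}, {"dp": [0, 0, -113], "yaw": 0}], "fingers": 0}}

```text
clock: 12.6
eef_pos: [585.5, -0.9, 167.6]
tcp_rot: [-3.141, -0.0, 1.546]
contact_force: [-0.2, 0.8, -0.3]
opening: 0.501
grasp_force: 0.0
```

Run:
```python
from rig import r
from h import *
s=r.sense();e=s['eef_pos'];y=np.degrees(s['tcp_rot'][2]);print(s['clock'],e.round(1),y)
print(rel(e,y,[505.6,83.8,140],147.2))
c=r.get_calibration('top')
print(proj(c,[S(60,-75,66),S(60,165,66),S(90,45,34)]).round(1))
a=cv2.cvtColor(r.grab_frame('top'),cv2.COLOR_RGB2BGR)
cv2.imwrite('pics/top3.png',cv2.resize(a[140:260,190:350],(800,600),interpolation=cv2.INTER_CUBIC))
```

```text
12.6 [585.5  -0.9 167.6] 88.55611267438206
([82.6, -82.0, 27.6], np.float64(-58.6))
[[286.8 203. ]
 [250.2 221. ]
 [248.2 173.2]]
```

View pics/top3.png

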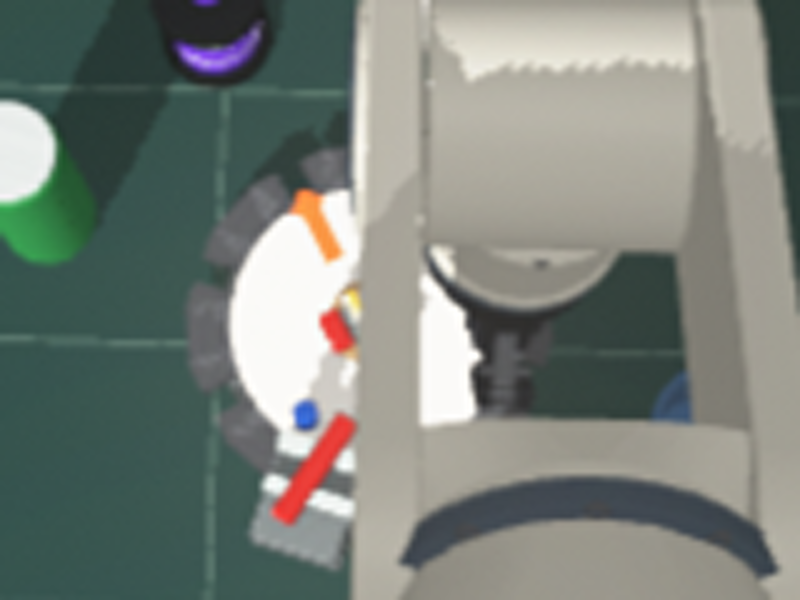

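The orange mark points at the lamp from (310,200) in the crop, and peg B is at (305,413), close to its expected (301,405). Now back to the handle.

Request:
{"op": "carry_out", "data": {"targets": [{"dp": [82.6, -82, 0], "yaw": -58.6}, {"dp": [82.6, -82, 0], "yaw": -58.6}, {"dp": [82.6, -82, 0], "yaw": -58.6}, {"dp": [82.6, -82, 0], "yaw": -58.6}, {"dp": [82.6, -82, 0], "yaw": -58.6}, {"dp": [82.6, -82, 0], "yaw": -58.6}, {"dp": [82.6, -82, 30], "yaw": -58.6}, {"dp": [82.6, -82, 30], "yaw": -58.6}, {"dp": [82.6, -82, 30], "yaw": -58.6}]}}

```text
clock: 13.78
eef_pos: [506.0, 83.7, 138.1]
tcp_rot: [-3.141, -0.001, 2.568]
contact_force: [0.2, -0.3, 0.8]
opening: 0.505
grasp_force: 0.0
```

Run:
```python
from rig import r
from h import *
s=r.sense();e=s['eef_pos'];y=np.degrees(s['tcp_rot'][2]);print(s['clock'],e.round(1),y,s['contact_force'].round(2))
print(rel(e,y,[505.5,83.8,98],147.2))
a=cv2.cvtColor(r.grab_frame('wrist'),cv2.COLOR_RGB2BGR).astype(int)
m=((a[...,2]>150)&(a[...,1]<70)&(a[...,0]<70)).astype(np.uint8)
n,l,st,ce=cv2.connectedComponentsWithStats(m)
for i in range(1,n):
    if st[i,4]>150: print((st[i]/.64).round(),(ce[i]/.64).round(1),cv2.minAreaRect(np.argwhere(l==i)[:,::-1].astype(np.float32)))
```

```text
13.775 [506.   83.7 138.1] 147.12859698195146 [ 0.23 -0.26  0.81]
([0.5, -0.2, 40.1], np.float64(-0.1))
[ 380.  266.   30.   89. 1428.] [394.6 305.2] ((252.0, 198.0), (56.0, 18.0), 90.0)
```

Bar centred at u≈395, vertical in the view, so I go down, close and lift.

Request:
{"op": "carry_out", "data": {"targets": [{"dp": [0.5, -0.2, 20], "yaw": 0}, {"dp": [0.5, -0.2, 35], "yaw": 0}, {"dp": [0.5, -0.2, 40], "yaw": 0}, {"dp": [0.5, -0.2, 40], "yaw": 0}]}}

```text
clock: 14.32
eef_pos: [505.6, 83.8, 98.2]
tcp_rot: [-3.141, -0.0, 2.568]
contact_force: [0.3, -0.9, -0.2]
opening: 0.505
grasp_force: 0.0
```

Request:
{"op": "carry_out", "data": {"targets": [{"dp": [0, 0, 0], "yaw": 0}, {"dp": [0, 0, 0], "yaw": 0}, {"dp": [0, 0, 0], "yaw": 0}, {"dp": [0, 0, 0], "yaw": 0}, {"dp": [0, 0, 0], "yaw": 0}, {"dp": [0, 0, -4], "yaw": 0}, {"dp": [0, 0, -4], "yaw": 0}], "fingers": -1, "grip_force": 40}}

```text
clock: 15.2
eef_pos: [505.6, 83.6, 102.0]
tcp_rot: [-3.141, 0.0, 2.568]
contact_force: [2.9, -3.4, -12.4]
opening: 0.128
grasp_force: 39.1
```

Lifted, with 12 N of spring force. I twist back by 75°.

Request:
{"op": "carry_out", "data": {"targets": [{"dp": [0, 0, 0], "yaw": 10}, {"dp": [0, 0, 0], "yaw": 20}, {"dp": [0, 0, 0], "yaw": 30}, {"dp": [0, 0, 0], "yaw": 40}, {"dp": [0, 0, 0], "yaw": 50}, {"dp": [0, 0, 0], "yaw": 60}, {"dp": [0, 0, 0], "yaw": 70}, {"dp": [0, 0, 0], "yaw": 74.8}, {"dp": [0, 0, 0], "yaw": 74.8}, {"dp": [0, 0, 0], "yaw": 74.8}]}}

```text
clock: 16.45
eef_pos: [505.7, 83.5, 101.8]
tcp_rot: [3.141, 0.001, 1.263]
contact_force: [3.9, -4.1, -12.4]
opening: 0.131
grasp_force: 39.2
```

Request:
{"op": "carry_out", "data": {"targets": [{"dp": [0, 0, 5], "yaw": 0}, {"dp": [0, 0, 10], "yaw": 0}, {"dp": [0, 0, 15], "yaw": 0}, {"dp": [0, 0, 15], "yaw": 0}]}}

```text
clock: 16.95
eef_pos: [505.7, 83.5, 86.7]
tcp_rot: [3.142, 0.001, 1.263]
contact_force: [3.3, -4.9, -7.7]
opening: 0.129
grasp_force: 39.7
```

Request:
{"op": "carry_out", "data": {"targets": [{"dp": [0, 0, 2.5], "yaw": 0}, {"dp": [0, 0, 4], "yaw": 0}, {"dp": [0, 0, 4], "yaw": 0}]}}

```text
clock: 17.32
eef_pos: [505.9, 83.6, 83.9]
tcp_rot: [3.141, 0.0, 1.263]
contact_force: [-1.6, -5.6, 5.3]
opening: 0.122
grasp_force: 41.4
```

Request:
{"op": "carry_out", "data": {"targets": [{"dp": [0, 0, 0], "yaw": 0}, {"dp": [0, 0, 0], "yaw": 0}, {"dp": [0, 0, 0], "yaw": 0}, {"dp": [0, 0, -40], "yaw": 0}, {"dp": [0, 0, -80], "yaw": 0}, {"dp": [0, 0, -80], "yaw": 0}, {"dp": [0, 0, -80], "yaw": 0}], "fingers": 0.2}}

```text
clock: 18.2
eef_pos: [505.3, 83.9, 162.8]
tcp_rot: [-3.141, 0.0, 1.262]
contact_force: [-1.0, 0.0, 1.0]
opening: 0.602
grasp_force: 0.0
```

Run:
```python
from rig import r
from h import *
s=r.sense();print(s['clock'],s['eef_pos'].round(1),s['contact_force'].round(2))
a=cv2.cvtColor(r.grab_frame('scene'),cv2.COLOR_RGB2BGR).astype(int)
b=cv2.imread('pics/scene0.png').astype(int)
for n,i in(('now',a),('start',b)):
    m=((i[...,2]>140)&(i[...,1]<80)&(i[...,0]<80)).astype(np.uint8)[150:210,295:335]
    q=np.argwhere(m);print(n,len(q),q.mean(0)+[150,295],q.min(0)+[150,295],q.max(0)+[150,295])
```

```text
18.2 [505.3  83.9 162.8] [-1.03  0.04  1.02]
now 123 [175.36585366 314.44715447] [166 305] [186 321]
start 124 [175.33064516 314.39516129] [166 305] [186 321]
```

The handle's image matches the starting locked pose to a tenth of a pixel, so the pin is home. Handing in.

```bash
python3 -c "
from rig import r
print(r.sign_off())"
```

```text
the job is handed in; nothing more can be done
None
```

The job is handed in, though `r.sign_off()` returned no verdict: the disc is turned 135° clockwise with the orange mark at the violet lamp, the handle is back in its locked pose with the pin home, and the hand is clear.

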